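# Fit a lens to a scanner head and screw its retaining ring snug

## Robot

A 6-joint arm with a two-finger parallel gripper is mounted at the origin on the work surface. World frame = base frame: x ahead of the robot, y to its left, z up, the work surface at z = 0. Lengths are in mm, angles in degrees, forces in N, time in s.
With the tool pointing down it reaches from about 350 to 850 mm from the base axis. Payload 8.1 kg.
Tool frame: the origin (TCP) lies midway between the tips of the shut fingers; the grasp point (between the pads) lies 19 mm behind it; z points along the fingers, y is the line along which they close (so a half turn about z gives the same grasp; the last joint's range is limited). The gripper opens to 85 mm and grips with 20 to 120 N. Pads are 22 mm wide; open, the fingers measure 114 mm over their backs; the gripper's body (76 mm by 85 mm) begins 54 mm behind the grasp point. The pads swing forward as they close: fully open they stand 13 mm farther back than shut.
Start: joints at [71.941, 7.471, 85.268, -0, 87.261, -4.893], TCP at [136.647, 584.237, 231.292] pointing down, gripper open.
Joint ranges: [-169.43, 169.43], [-51.17, 129.36], [1.28, 143.12], [-76.62, 256.62], [0, 156.53], [-152.29, 152.29]. Speed limits (degrees/s): [136.94, 136.94, 159.86, 180, 180, 180].

## Interface

Orientations are given as [roll, pitch, yaw] about the fixed x, y, z axes, in that order (R = Rz(yaw) Ry(pitch) Rx(roll)).
In Python, from bench import r gives the robot as it stands. The module is installed in compiled form; this text tells all that it offers.
- The arm moves only by the tool jog_arm, never from a script. Its argument "rows" is a list of rows, each a list of 2 entries, a list of its own where there are three numbers: the shift along the tool's x, y, z in mm, then the turn, a rotation vector about the tool's x, y, z in rad. A call has 1 to 10 rows; each row is the pose to reach, as a shift and turn from the pose commanded when the call began, along the tool's axes at that moment; what a row does not reach only later rows make up. A row lasts 1/10 s, in which the tool goes at most 50 mm and 8.59 degrees, less where a joint would pass 70% of its speed; a pose out of reach is approached as far as the arm can. A call with a gripper value outside its range is refused whole. "grip" is the finger opening in mm, from 0 to 85.4, set as the call begins (left out, the last holds). The fingers move at their own pace and stop on an object; "force" is the grip in N (left out, the last holds). Time passes only in rows, so rows that repeat a pose let the fingers close. It gives the time, the measured TCP pose, the force, the opening and the grip force at its end, in the units of the state.
- r.sense(): the state, without advancing time (a new reading comes with each control period).
- r.snapshot(name): name is "scene" or "top" or "wrist"; returns (picture, depth): 400x640x3 uint8, blue, green, red; 400x640 float32, mm along the optical axis (not along the pixel's ray), 0 where there is no reading.
- r.camera_params(name): a dict with "fx", "fy", "cx", "cy" (pixels), "dist_coeffs" ([k1, k2, p1, p2, k3] as OpenCV has them; the pictures are not rectified), "pose" (4x4, takes a point from camera to world coordinates); the wrist camera has in their place "tool_from_camera" (4x4, takes a point from camera to tool coordinates, whose origin is the TCP and whose axes are the flange's). Camera axes: x right, y down, z forward; pixel columns grow to the right and rows downward; lengths in mm; the calibration is good to about 2 mm. A picture is of the moment at which its call begins: read the wrist's pose just before it. camera_params takes no time and is no camera call.
- r.hand_in(): hands the job in; it is judged then, once.
The state is a dict: "time": time; "joint_pos": joint angles; "qd": joint speeds; "joint_efforts": joint torques, N m; "tool_pos": TCP position; "tcp_rot": TCP orientation; "ft_force": force on the tool from outside, world axes, zero at the start; "wrist_torque": the same for the moment, N m; "finger_gap": finger opening in mm; "grip_force": force on a finger pad.
Only numpy, scipy, OpenCV 4.12 (cv2) and the standard library are available. Lean on these libraries where they do the work, as an engineer would, in place of code of your own. Each camera call takes 0.05 s, during which the arm holds its last target. There are 200 camera calls.

## Task

The 3D scanner head lies face up and needs its lens. Swing the lock bar well aside from the lens cell, lower the lens into the cell until it sits flat on its seat, then put the retaining ring over it, find where its thread starts and screw it down clockwise until it is snug and holds the lens tight. Do not force it, and leave the other things on the table where they are.

Things in the scene. Friction and masses are not known exactly. Their poses are not given: they have to be found in the camera images.
- cell (a point): Centre of the mouth of the lens cell, an upright dark steel tube on the scanner head, 46 mm outer and 40 mm inner diameter. This point is level with the rim, 60 mm over the table and 30 mm over the flat top of the black head (170 x 280 mm, long side along y). z up along the tube. The lens seat is 6.5 mm below the rim.
- thread (a point): On the tube's axis, 4.5 mm below the rim. Round the tube's outside stand four thread starts 90 degrees apart: inclined tabs 3 mm thick, out to 54 mm diameter, 49 degrees long with 41 degree gaps, falling 3.5 mm clockwise (from above) to a stop. Their angle about the tube differs every time, is not the head's yaw and is not given: find it by touch or see it. Their height varies by 0.4 mm.
- lock_bar (a joint): Angle of the lock bar, rad: 0 lies straight across the mouth of the cell and blocks it, grows counter-clockwise seen from above (the bar swings away over the head's +x side) to a stop at 1.75. It has a little friction (0.04 N m) and stays where it is left. From about 1.2 there is room for a gripper round the ring.
- lock_peg (a point): Middle of the lock bar's upright black peg, 12 mm in diameter and 30 mm tall, standing on the flat steel bar (14 mm wide, 7 mm thick, its top 74 mm over the table; the peg's top is 104 mm over the table). The peg is 85 mm from the hinge.
- lock_hinge (a point): Point on the lock bar's vertical hinge axis, level with the middle of the peg, 85 mm from the axis of the cell to the head's +y side.
- lens_center (a point): Centre of the loose lens (60 g), half-way up its 22 mm: a dark flange 37.4 mm in diameter, 8 mm thick, chamfered at its foot, and on it an aluminium barrel 24 mm in diameter, 14 mm tall, glass on top; grip the barrel. It stands upright on a fixed white foam block 80 x 80 x 16 mm, foot 11 mm below this point. Seated, the flange's top is 1.5 mm and this point 4.5 mm above the cell's rim.
- ring_center (a point): Centre of the loose aluminium retaining ring (80 g), half-way up: 64 mm outer diameter, 15 mm tall, lying on the table right way up, z up. A 4 mm thick lip at its top leaves a 31 mm opening that passes over the lens barrel and presses on the flange. Riding on the thread tabs it sits 5 to 8 mm high; with its lugs in the gaps it drops until the lip lies on the flange, this point then 2 mm below the rim.
- ring_lugs (a point): Centre of the ring's underside. Four lugs stand inwards at the foot of its 58 mm inner wall, on its own +x, +y, -x and -y axes: 4 mm tall, 16 degrees wide, in to 48.8 mm diameter; marks on the lip above. Dropped in and turned clockwise they run under the tabs: up to 0.8 rad loose, then the torque rises over about 0.3 rad; 0.3 N m is snug and stays so when let go, far over 1 N m crushes the lens.
- spacer: Bystander: a plain smaller aluminium ring 48 mm in diameter and 10 mm tall, without lugs; this point at its underside. Not needed.
- marker0_center (a point): Bystander: a black 20 mm marker cube, its centre.
- marker1_center (a point): Bystander: another black 20 mm marker cube, its centre.
- marker2_center (a point): Bystander: another black 20 mm marker cube, its centre.
- screwdriver_grip (a point): Bystander: a screwdriver lying on the table, the middle of its handle.
There are look-alikes about, which are no part of the job. Leave any blue look-alike of the part that bears lens_center alone. What is shaped like the part that bears ring_center but orange is not meant.

How it is judged (in metres and radians):
On the way, in this order (a step that is already met when the one before it is completed fails the run):
1. the lock bar is swung aside (over 1.0 rad) (value of joint lock_bar above 1 rad), for 0.2 s.
2. the lens sits flat on its seat in the cell (horizontal distance between lens_center and cell below 0.003 m and z of lens_center in the frame of cell below 0.0062 m and angle between lens_center's own z axis and vertical below 0.06 rad), for 0.2 s.
At the end, for the whole second after the job is handed in: Lock bar still aside (over 1.0 rad); lens flat in the cell (3 mm of its axis, 1.2 mm of seated height, tilt under 0.05 rad); ring down round it (3.5 mm of the axis, centre below the rim, tilt under 0.06 rad), let go, at rest and still pressing on the lens with over 8 N (value of joint lock_bar above 1 rad and horizontal distance between lens_center and cell below 0.003 m and z of lens_center in the frame of cell below 0.0057 m and angle between lens_center's own z axis and vertical below 0.05 rad and horizontal distance between ring_center and cell below 0.0035 m and z of ring_center in the frame of cell below 0 m and angle between ring_center's own z axis and vertical below 0.06 rad and contact force between ring and lens above 8 N and linear speed of each of ring, lens below 0.01 m/s); the robot touches nothing.
It fails at once if the lens is crushed by the ring (over 180 N) (contact force between ring and lens above 180 N).
It fails at once if a bystander is shoved by more than 40 mm (distance of any of spacer, marker0_center, marker1_center, marker2_center, screwdriver_grip from where it was at the start of the episode above 0.04 m).
It also fails if it takes over 72 s, if anything falls off the work surface, if the arm or the gripper's body presses on something with over 40 N, if the wrist force passes 120 N, or if a joint passes its speed limit or range.

## Working session

There is one attempt and no reset: what is moved stays moved. The work goes in short steps, Python scripts to look and compute and a tool call to move; the robot and the scene stay as the last step left them, time stands still between calls to the robot, and variables do not carry over. Pictures are saved under pics/ and viewed, at most 10 in all, crops included, and the job is handed in when it is done.

Besides the shell and the picture viewer there is one more tool, called after "Emit:" by a JSON object that holds its "method" and its "body". jog_arm: Moves the arm, as the interface text tells. Its arguments: {"type":"object","properties":{"rows":{"type":"array"},"grip":{"type":"number"},"force":{"type":"number"}},"required":["rows"]}

```bash
mkdir -p pics
cat > h.py <<'E'
import numpy as np,cv2
from bench import r
from scipy.spatial.transform import Rotation as R
def pix(name,uv,z=None,depth=None,T=None):
    c=r.camera_params(name);K=np.array([[c['fx'],0,c['cx']],[0,c['fy'],c['cy']],[0,0,1.]])
    if T is None:T=np.array(c['pose'])
    p=cv2.undistortPoints(np.array([[uv]],float),K,np.array(c['dist_coeffs'],float))[0,0]
    d=T[:3,:3]@np.array([p[0],p[1],1]);o=T[:3,3]
    s=(z-o[2])/d[2] if z is not None else depth
    return o+s*d
def tool(s=None):
    s=s or r.sense();T=np.eye(4);T[:3,:3]=R.from_euler('xyz',s['tcp_rot'],degrees=True).as_matrix();T[:3,3]=s['tool_pos'];return T
def wT():return tool()@np.array(r.camera_params('wrist')['tool_from_camera'])
E
python3 - <<'E'
from h import *
print(r.sense())
for n in('scene','top'):
    p,d=r.snapshot(n);cv2.imwrite(f'pics/{n}0.png',p);np.save(f'pics/{n}0.npy',d);print(r.camera_params(n))
print(r.camera_params('wrist'))
E
```

```text
{'time': 0.0, 'joint_pos': array([ 7.19422461e+01,  7.51561752e+00,  8.53305961e+01,  2.38270561e-04,
        8.72622257e+01, -4.89198366e+00]), 'qd': array([-0.04460784, -0.01416443, -0.01732329,  0.14577671, -0.04205371,
       -0.04145155]), 'joint_efforts': array([ 1.31646422e-03, -5.69411767e+01, -5.00555384e+01, -3.02343024e-04,
        1.46407768e-02, -3.04678326e-05]), 'tool_pos': array([136.45178497, 583.69873199, 230.22651273]), 'tcp_rot': array([-1.79891976e+02, -9.48454425e-03,  1.66834209e+02]), 'ft_force': array([ 0.55643047, -0.90032456,  0.98594368]), 'wrist_torque': array([0.02214657, 0.00114664, 0.00167519]), 'grip_force': 0.0, 'finger_gap': 85.846943588111}
{'fx': 430.7623055305731, 'fy': 430.7623055305731, 'cx': 323.25121063781273, 'cy': 194.46294531578096, 'dist_coeffs': array([-0.09868509,  0.        ,  0.        ,  0.        ,  0.        ]), 'pose': array([[ 3.51905505e-01,  7.03464412e-01, -6.17495211e-01,
         1.12668119e+03],
       [ 9.35906264e-01, -2.75396400e-01,  2.19627614e-01,
        -2.38642244e+02],
       [-1.55557476e-02, -6.55205802e-01, -7.
[... 520 characters left out ...]
 -2.23808072e-01, -9.74622798e-01,
         8.95957837e+02],
       [ 0.00000000e+00,  0.00000000e+00,  0.00000000e+00,
         1.00000000e+00]])}
{'fx': 310.9390810541876, 'fy': 310.9390810541876, 'cx': 320.7306356043252, 'cy': 197.76563486627055, 'dist_coeffs': array([-0.05991229,  0.        ,  0.        ,  0.        ,  0.        ]), 'tool_from_camera': array([[-2.81586628e-04, -9.56385773e-01, -2.92106444e-01,
         7.49047130e+01],
       [ 9.99999960e-01, -2.68729956e-04, -8.41375150e-05,
         5.50714572e-01],
       [ 1.97017033e-06, -2.92106456e-01,  9.56385810e-01,
        -1.42469451e+02],
       [ 0.00000000e+00,  0.00000000e+00,  0.00000000e+00,
         1.00000000e+00]])}
```

View pics/top0.png

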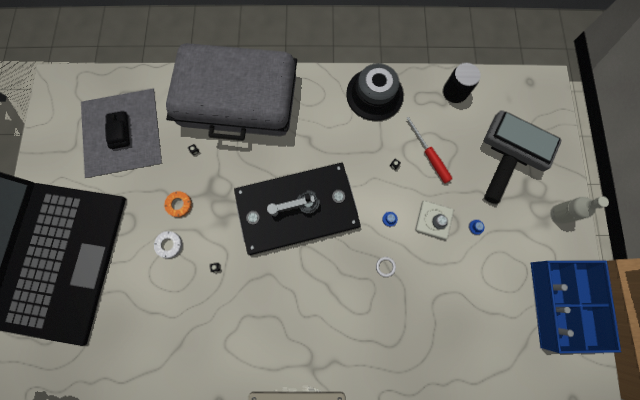

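View pics/scene0.png

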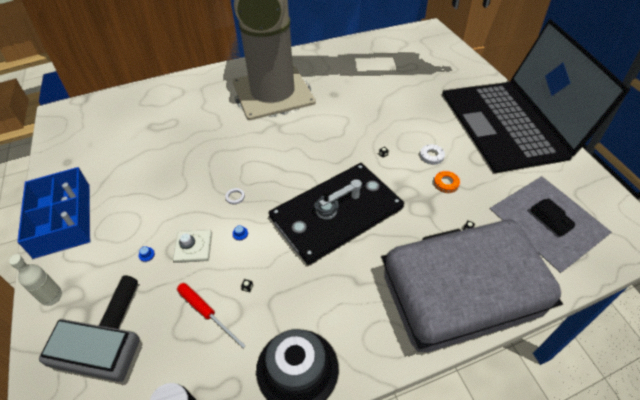

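Run:
```python
import cv2,numpy as np
t=cv2.imread('pics/top0.png');s=cv2.imread('pics/scene0.png')
a=cv2.resize(t[155:255,225:365],None,fx=4,fy=4,interpolation=cv2.INTER_CUBIC)  #560x400
b=cv2.resize(s[155:270,260:410],None,fx=3.7,fy=3.7,interpolation=cv2.INTER_CUBIC)
c=cv2.resize(t[215:275,140:200],(240,240),interpolation=cv2.INTER_CUBIC)
d=cv2.resize(t[190:250,405:465],(240,240),interpolation=cv2.INTER_CUBIC)
im=np.zeros((600,800,3),np.uint8);im[:400,:560]=a;im[:240,560:]=c;im[240:480,560:]=d
cv2.imwrite('pics/c1.png',im);cv2.imwrite('pics/c2.png',b)
```

```text
(no output)
```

View pics/c1.png

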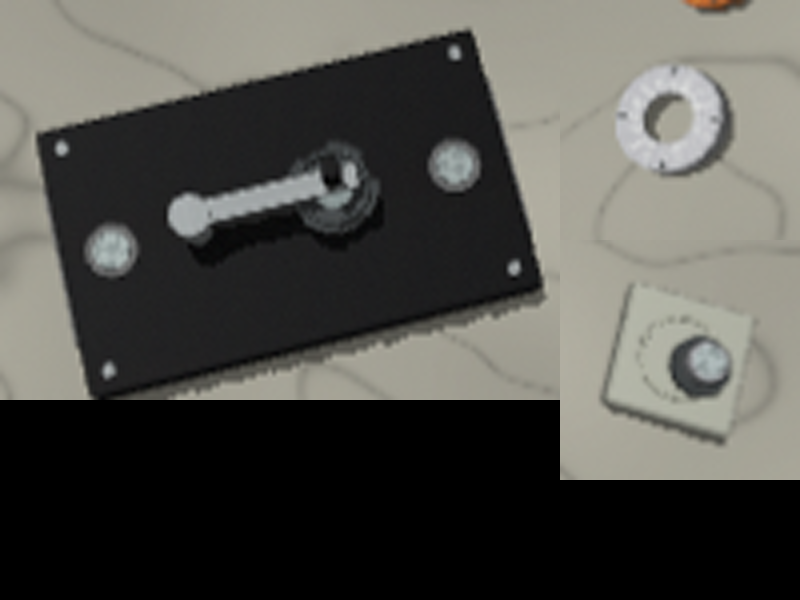

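View pics/c2.png

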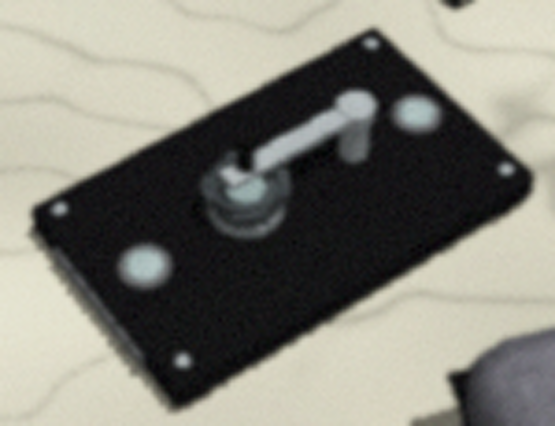

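Run:
```python
from h import *
f=lambda x,y,z:pix('top',(225+x/4-.4,155+y/4-.4),z)
C=[f(*c,30) for c in((38,133),(470,30),(543,288),(92,397))]
print('corners',np.round(C,1)); m=np.mean(C,0);print('mid',m)
v=C[0]-C[1]+C[3]-C[2];print('yaw',np.degrees(np.arctan2(v[1],v[0]))-90, np.linalg.norm(v)/2)
print('tube',f(337,187,60),'hinge',f(189,213,78),'bar/peg',f(332,178,90))
g=lambda x,y,z:pix('top',(140+(x-560)/4-.4,215+y/4-.4),z)
print('ring',g(671,119,13))
L=lambda x,y,z:pix('top',(405+(x-560)/4-.4,190+(y-240)/4-.4),z)
print('lens top',L(709,361,38),'flange',L(700,367,24), 'foam',[L(*p,16) for p in((632,284),(757,318),(724,437),(603,402))])
for m_,u,v in(('m215',215,268),('m194',194,150),('m395',395,164),('spacer',385,267),('orange',177,204)):print(m_,pix('top',(u,v),10))
```

```text
corners [[ 578.3  159.2   30. ]
 [ 645.8 -108.3   30. ]
 [ 482.4 -150.2   30. ]
 [ 416.6  118.7   30. ]]
mid [530.79344637   4.84706518  30.        ]
yaw 13.961553462927753 276.3748612179736
tube [537.77688486 -26.27719182  60.        ] hinge [518.15675181  58.35803009  78.        ] bar/peg [536.24725419 -24.07915457  90.        ]
ring [440.13565107 318.82023731  13.        ]
lens top [ 497.86670298 -346.21460153   38.        ] flange [ 496.57626802 -345.30474919   24.        ] foam [array([ 550.33947237, -309.15320184,   16.        ]), array([ 528.83645364, -386.02926215,   16.        ]), array([ 454.67806248, -359.68997741,   16.        ]), array([ 476.14240285, -286.66567901,   16.        ])]
m215 [384.08351445 199.54277611  10.        ]
m194 [684.85077419 273.75148527  10.        ]
m395 [ 648.05836223 -245.79239649   10.        ]
spacer [ 387.32617498 -209.77753271   10.        ]
orange [541.45015035 305.15826384  10.        ]
```

```bash
cat >> h.py <<'E'
def rel(p,yaw=None):
    T=tool();d=T[:3,:3].T@(np.array(p,float)-T[:3,3])
    Y=np.degrees(np.arctan2(T[1,0],T[0,0]))
    w=0 if yaw is None else np.radians((Y-yaw+180)%360-180)
    print('shift',np.round(d,1),'turn z',round(w,3))
E
python3 -c "
from h import *
rel([508.5,-32.5,130])"
```

```text
shift [-502.6 -515.1  101.1] turn z 0
```

Emit:
{"method": "jog_arm", "body": {"rows": [[[-33,-34,0],[0,0,0]],[[-66,-68,0],[0,0,0]],[[-99,-102,0],[0,0,0]],[[-132,-136,0],[0,0,0]],[[-165,-170,0],[0,0,0]],[[-198,-204,0],[0,0,0]],[[-231,-238,0],[0,0,0]],[[-264,-272,0],[0,0,0]],[[-297,-306,0],[0,0,0]],[[-330,-340,0],[0,0,0]]], "grip": 0}}

```text
time: 1.1
tool_pos: [380.9, 176.2, 231.2]
tcp_rot: [180.0, 0.0, 166.8]
ft_force: [1.5, 0.1, -0.7]
finger_gap: 0.0
grip_force: 0.0
```

Emit:
{"method": "jog_arm", "body": {"rows": [[[-30,-30,0],[0,0,0]],[[-60,-60,10],[0,0,0]],[[-90,-90,30],[0,0,0]],[[-120,-120,50],[0,0,0]],[[-150,-150,75],[0,0,0]],[[-172,-174,100],[0,0,0]],[[-172,-174,100],[0,0,0]],[[-172,-174,100],[0,0,0]]]}}

```text
time: 1.9
tool_pos: [507.4, -31.0, 130.0]
tcp_rot: [180.0, -0.2, 166.7]
ft_force: [0.1, -0.4, 0.2]
finger_gap: 0.2
grip_force: 0.0
```

Run:
```python
from h import *
print(r.sense()['tool_pos'],r.sense()['ft_force'])
T=wT();p,d=r.snapshot('wrist');cv2.imwrite('pics/w1.png',p);np.save('pics/w1.npy',d);np.save('pics/w1T.npy',T)
```

```text
[507.4075319  -30.97781934 129.967976  ] [ 0.06755718 -0.42991413  0.20331455]
```

View pics/w1.png

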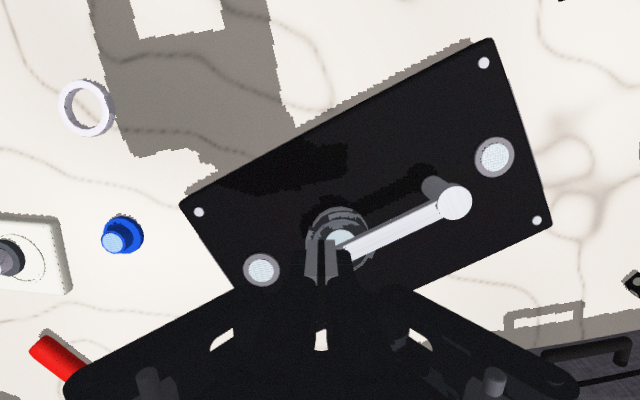

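Emit:
{"method": "jog_arm", "body": {"rows": [[[0,0,30],[0,0,0]],[[0,0,45],[0,0,0]],[[-14,6,45],[0,0,0]],[[-35,17,45],[0,0,0]],[[-45,25,45],[0,0,0]],[[-54,34,45],[0,0,0]],[[-61,45,45],[0,0,0]],[[-68,56,45],[0,0,0]],[[-71,68,45],[0,0,0]],[[-74,80,45],[0,0,0]]]}}

```text
time: 2.95
tool_pos: [599.1, 31.4, 86.6]
tcp_rot: [-180.0, 0.0, 166.8]
ft_force: [-0.8, -0.4, 0.6]
finger_gap: -0.1
grip_force: 0.3
```

Emit:
{"method": "jog_arm", "body": {"rows": [[[0,10,0],[0,0,0]],[[0,20,0],[0,0,0]],[[0,20,0],[0,0,0]],[[0,20,-45],[0,0,0]],[[0,0,-90],[0,0,0]],[[30,-40,-125],[0,0,0]],[[60,-80,-125],[0,0,0]],[[90,-110,-125],[0,0,0]],[[110,-130,-125],[0,0,0]],[[110,-130,-125],[0,0,0]]], "grip": 60}}

```text
time: 3.95
tool_pos: [459.5, -72.9, 211.5]
tcp_rot: [-180.0, 0.0, 166.7]
ft_force: [0.8, -0.4, -0.3]
finger_gap: 59.8
grip_force: 0.0
```

Run:
```python
from h import *
print(r.sense()['tool_pos'],r.sense()['ft_force'])
T=wT();p,d=r.snapshot('wrist');np.save('pics/w2.npy',d);np.save('pics/w2T.npy',T)
cv2.imwrite('pics/w2raw.png',p)
t,_=r.snapshot('top')
im=np.zeros((600,800,3),np.uint8);im[:400,:640]=p;im[400:,:280]=cv2.resize(t[155:255,225:365],(280,200),interpolation=cv2.INTER_CUBIC)
cv2.imwrite('pics/w2.png',im)
```

```text
[459.49040847 -72.94841714 211.4636735 ] [ 0.78834685 -0.44136074 -0.28065959]
```

View pics/w2.png

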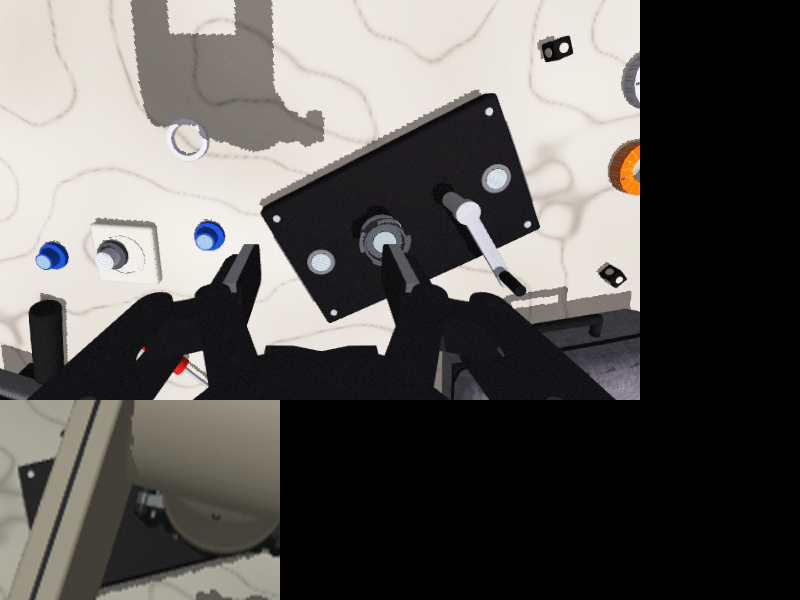

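Emit:
{"method": "jog_arm", "body": {"rows": [[[-35,20,25],[0,0,0]],[[-70,40,50],[0,0,0]],[[-100,56,75],[0,0,0]],[[-110,63,91],[0,0,0]],[[-110,63,91],[0,0,0]],[[-110,63,91],[0,0,0]]], "grip": 85}}

```text
time: 4.65
tool_pos: [583.3, -34.1, 119.7]
tcp_rot: [-180.0, -0.1, 166.9]
ft_force: [-0.4, 0.9, -0.3]
finger_gap: 84.7
grip_force: 0.0
```

Run:
```python
from h import *
print(r.sense()['tool_pos'])
T=wT();p,d=r.snapshot('wrist');np.save('pics/w3.npy',d);np.save('pics/w3T.npy',T)
cv2.imwrite('pics/w3raw.png',p)
c=r.camera_params('wrist')
q=np.linalg.inv(T)@np.array([537.8,-26.3,60,1]);u=int(c['fx']*q[0]/q[2]+c['cx']);v=int(c['fy']*q[1]/q[2]+c['cy']);print(u,v)
x0,y0=max(u-75,0),max(v-70,0);print(x0,y0)
g=p[y0:y0+140,x0:x0+150];g=np.clip(g.astype(float)*2,0,255).astype(np.uint8)
cv2.imwrite('pics/w3.png',cv2.resize(g,None,fx=4,fy=4,interpolation=cv2.INTER_CUBIC))
```

```text
[583.28847885 -34.07385541 119.68389573]
315 149
240 79
```

View pics/w3.png

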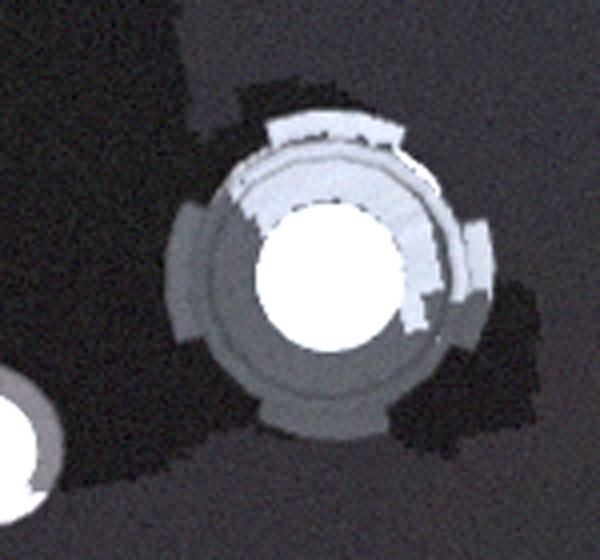

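Run:
```python
from h import *
T=np.load('pics/w3T.npy')
f=lambda x,y,z:pix('wrist',(240+x/4-.4,79+y/4-.4),z,T=T)
P=np.array([f(*q,56) for q in((268,120),(405,128),(488,222),(475,350),(388,435),(260,428),(180,338),(193,203))])
c=P[:,:2].mean(0)
print('c',c);d=P[:,:2]-c
print(np.hypot(*d.T).round(1),np.degrees(np.arctan2(d[:,1],d[:,0])).round(1))
# seat hole circle, rim
print('seat hole c',f(329,277,53.5))
for q in((207,273),(468,273),(330,140),(330,408)):print(f(*q,60))
```

```text
c [538.9475067  -21.91587824]
[27.8 27.2 27.3 26.7 28.1 28.  27.3 26. ] [-171.3  141.5   97.7   51.1    6.9  -39.2  -82.6 -132.4]
seat hole c [538.541322   -22.34684388  53.5       ]
[532.53547288 -41.2957489   60.        ]
[ 5.42134802e+02 -4.49504636e-02  6.00000000e+01]
[516.65054603 -17.12962096  60.        ]
[559.01688829 -26.94533332  60.        ]
```

Emit:
{"method": "jog_arm", "body": {"rows": [[[-3,-38,-10],[0,0,0]],[[-7,-76,-10],[0,0,0]],[[-11,-116,-10],[0,0,0]],[[-15,-156,-10],[0,0,0]],[[-19,-196,-10],[0,0,0]],[[-23,-236,-5],[0,0,0]],[[-27,-276,0],[0,0,0]],[[-31,-306,8],[0,0,0]],[[-33,-323,15],[0,0,0]],[[-33,-323,15],[0,0,0]]]}}

```text
time: 5.7
tool_pos: [540.9, -358.8, 105.3]
tcp_rot: [-180.0, -0.0, 166.7]
ft_force: [-0.0, 0.1, -0.2]
finger_gap: 85.3
grip_force: 0.0
```

Emit:
{"method": "jog_arm", "body": {"rows": [[[0,0,0],[0,0,0]],[[0,0,0],[0,0,0]]]}}

```text
time: 5.9
tool_pos: [542.6, -355.7, 106.1]
tcp_rot: [180.0, 0.0, 166.9]
ft_force: [-0.1, 0.6, 0.3]
finger_gap: 84.7
grip_force: 0.0
```

Run:
```python
from h import *
print(r.sense()['tool_pos'])
T=wT();p,d=r.snapshot('wrist');np.save('pics/w4.npy',d);np.save('pics/w4T.npy',T)
cv2.imwrite('pics/w4raw.png',p)
c=r.camera_params('wrist')
q=np.linalg.inv(T)@np.array([497,-346,38,1]);u=int(c['fx']*q[0]/q[2]+c['cx']);v=int(c['fy']*q[1]/q[2]+c['cy']);print(u,v)
x0,y0=max(u-75,0),max(v-70,0);print(x0,y0)
cv2.imwrite('pics/w4.png',cv2.resize(p[y0:y0+140,x0:x0+150],None,fx=4,fy=4,interpolation=cv2.INTER_CUBIC))
```

```text
[ 542.56733865 -355.68252256  106.09537081]
318 146
243 76
```

View pics/w4.png

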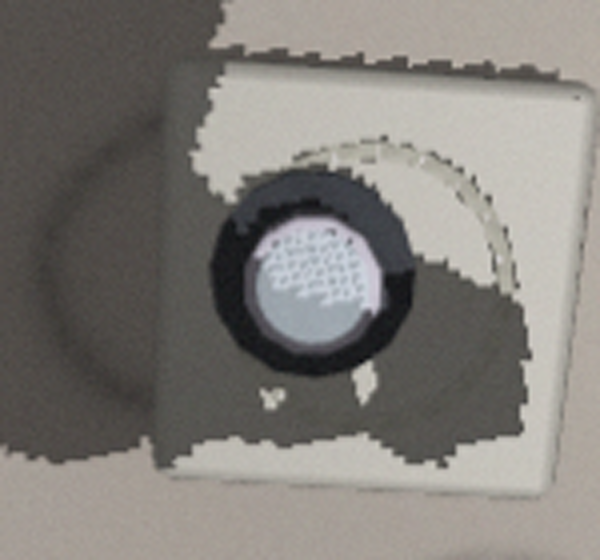

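Run:
```python
from h import *
T=np.load('pics/w4T.npy')
f=lambda x,y,z:pix('wrist',(243+x/4-.4,76+y/4-.4),z,T=T)
a=f(314,281,38);b=f(312,272,24);print(a,b)
for i in range(4):
  s=r.sense();print(s['tool_pos'],s['joint_pos'].round(2))
rel([a[0],a[1],47.5])
```

```text
[ 496.8061389  -344.21206789   38.        ] [ 496.96168039 -344.5992229    24.        ]
[ 542.63693681 -355.60580408  106.04351126] [-3.777e+01  1.976e+01  8.435e+01  2.000e-02  7.585e+01 -1.147e+02]
[ 542.63693681 -355.60580408  106.04351126] [-3.777e+01  1.976e+01  8.435e+01  2.000e-02  7.585e+01 -1.147e+02]
[ 542.63693681 -355.60580408  106.04351126] [-3.777e+01  1.976e+01  8.435e+01  2.000e-02  7.585e+01 -1.147e+02]
[ 542.63693681 -355.60580408  106.04351126] [-3.777e+01  1.976e+01  8.435e+01  2.000e-02  7.585e+01 -1.147e+02]
shift [47.3  0.7 58.5] turn z 0
```

Emit:
{"method": "jog_arm", "body": {"rows": [[[25,0.5,0],[0,0,0]],[[47.3,0.7,10],[0,0,0]],[[47.3,0.7,35],[0,0,0]],[[47.3,0.7,60],[0,0,0]],[[47.3,0.7,75],[0,0,0]],[[47.3,0.7,80.5],[0,0,0]],[[47.3,0.7,80.5],[0,0,0]],[[47.3,0.7,80.5],[0,0,0]]], "grip": 45, "force": 30}}

```text
time: 6.75
tool_pos: [496.9, -345.8, 26.0]
tcp_rot: [-180.0, 0.1, 166.9]
ft_force: [0.1, -0.3, 1.3]
finger_gap: 45.0
grip_force: 0.0
```

Emit:
{"method": "jog_arm", "body": {"rows": [[[0,0,0],[0,0,0]],[[0,0,0],[0,0,0]],[[0,0,0],[0,0,0]],[[0,0,0],[0,0,0]],[[0,0,0],[0,0,0]]], "grip": 15}}

```text
time: 7.25
tool_pos: [497.0, -346.1, 26.3]
tcp_rot: [-179.9, 0.1, 166.8]
ft_force: [0.3, 0.8, 6.5]
finger_gap: 22.5
grip_force: 29.4
```

Emit:
{"method": "jog_arm", "body": {"rows": [[[0,0,-10],[0,0,0]],[[0,0,-40],[0,0,0]],[[0,20,-70],[0,0,0]],[[4,60,-80],[0,0,0]],[[8,105,-80],[0,0,0]],[[14,150,-80],[0,0,0]],[[20,195,-80],[0,0,0]],[[26,240,-80],[0,0,0]],[[30,280,-80],[0,0,0]],[[32,310,-75],[0,0,0]]]}}

```text
time: 8.25
tool_pos: [536.0, -33.9, 101.2]
tcp_rot: [180.0, 0.1, 166.9]
ft_force: [0.0, -0.1, -1.1]
finger_gap: 22.5
grip_force: 29.5
```

Emit:
{"method": "jog_arm", "body": {"rows": [[[0.2,10,10],[0,0,0]],[[0.2,13.9,20],[0,0,0]],[[0.2,13.9,25],[0,0,0]],[[0.2,13.9,25],[0,0,0]],[[0.2,13.9,25],[0,0,0]]]}}

```text
time: 8.75
tool_pos: [538.3, -23.9, 74.6]
tcp_rot: [-180.0, -0.0, 166.7]
ft_force: [0.8, 0.2, 0.6]
finger_gap: 22.1
grip_force: 29.5
```

Run:
```python
from h import *
s=r.sense();print(s['tool_pos'],s['finger_gap'],s['ft_force'])
T=wT();p,d=r.snapshot('wrist');np.save('pics/w5.npy',d);np.save('pics/w5T.npy',T)
cv2.imwrite('pics/w5raw.png',p)
c=r.camera_params('wrist')
q=np.linalg.inv(T)@np.array([538.4,-22,60,1]);u=int(c['fx']*q[0]/q[2]+c['cx']);v=int(c['fy']*q[1]/q[2]+c['cy']);print(u,v)
x0,y0=max(u-75,0),max(v-70,0);print(x0,y0)
g=np.clip(p[y0:y0+140,x0:x0+150].astype(float)*2,0,255).astype(np.uint8)
cv2.imwrite('pics/w5.png',cv2.resize(g,None,fx=4,fy=4,interpolation=cv2.INTER_CUBIC))
```

```text
[538.27548623 -23.86794914  74.61966797] 22.104001331170895 [0.78501199 0.22006221 0.59081009]
323 243
248 173
```

View pics/w5.png

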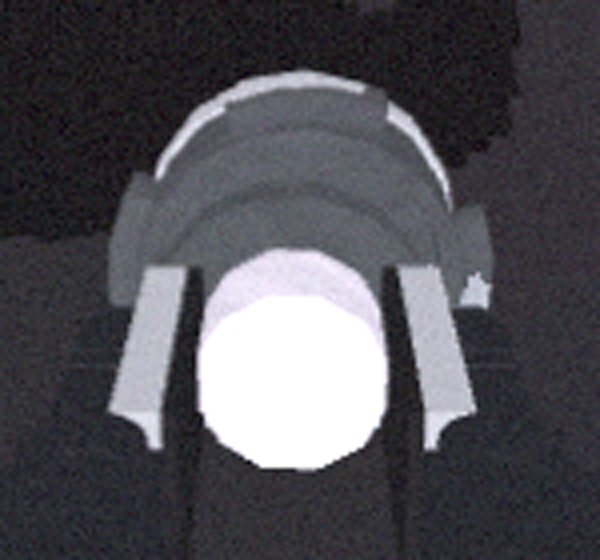

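Emit:
{"method": "jog_arm", "body": {"rows": [[[0,1.2,0],[0,0,0]],[[0,1.2,2],[0,0,0]],[[0,1.2,4],[0,0,0]],[[0,1.2,5.5],[0,0,0]],[[0,1.2,6.5],[0,0,0]],[[0,1.2,7],[0,0,0]],[[0,1.2,7],[0,0,0]],[[0,1.2,7],[0,0,0]]]}}

```text
time: 9.6
tool_pos: [538.6, -21.7, 67.7]
tcp_rot: [-180.0, -0.0, 166.8]
ft_force: [-0.7, -2.1, -0.2]
finger_gap: 22.4
grip_force: 29.5
```

Emit:
{"method": "jog_arm", "body": {"rows": [[[0,0,1],[0,0,0]],[[0,0,2],[0,0,0]],[[0,0,3],[0,0,0]],[[0,0,3.5],[0,0,0]],[[0,0,3.5],[0,0,0]]]}}

```text
time: 10.1
tool_pos: [538.5, -21.8, 64.1]
tcp_rot: [-180.0, -0.0, 166.8]
ft_force: [-2.1, -4.8, 1.5]
finger_gap: 22.2
grip_force: 29.7
```

Emit:
{"method": "jog_arm", "body": {"rows": [[[0.3,-0.5,0],[0,0,0]],[[0.3,-0.5,0.4],[0,0,0]],[[0.3,-0.5,0.8],[0,0,0]],[[0.3,-0.5,0.8],[0,0,0]]]}}

```text
time: 10.5
tool_pos: [538.4, -21.8, 63.8]
tcp_rot: [180.0, 0.0, 166.8]
ft_force: [-3.0, -2.1, 4.3]
finger_gap: 22.5
grip_force: 30.0
```

Emit:
{"method": "jog_arm", "body": {"rows": [[[0,0,0],[0,0,0]],[[0,0,0],[0,0,0]],[[0,0,0],[0,0,0]],[[0,0,-20],[0,0,0]],[[0,0,-50],[0,0,0]],[[-20,0,-55],[0,0,0]],[[-45,0,-56],[0,0,0]],[[-45,0,-56],[0,0,0]],[[-45,0,-56],[0,0,0]],[[-45,0,-56],[0,0,0]]], "grip": 70}}

```text
time: 11.5
tool_pos: [581.2, -31.8, 118.8]
tcp_rot: [180.0, -0.1, 166.8]
ft_force: [-0.4, 0.4, -0.0]
finger_gap: 69.9
grip_force: 0.0
```

Run:
```python
from h import *
s=r.sense();print(s['tool_pos'],s['finger_gap'],s['ft_force'])
T=wT();p,d=r.snapshot('wrist');np.save('pics/w6.npy',d);np.save('pics/w6T.npy',T)
cv2.imwrite('pics/w6raw.png',p)
c=r.camera_params('wrist')
q=np.linalg.inv(T)@np.array([538.4,-22,60,1]);u=int(c['fx']*q[0]/q[2]+c['cx']);v=int(c['fy']*q[1]/q[2]+c['cy']);print(u,v)
x0,y0=max(u-75,0),max(v-70,0);print(x0,y0)
g=np.clip(p[y0:y0+140,x0:x0+150].astype(float)*2,0,255).astype(np.uint8)
cv2.imwrite('pics/w6.png',cv2.resize(g,None,fx=4,fy=4,interpolation=cv2.INTER_CUBIC))
# heights on flange top & barrel & rim via depth
def pw(u,v):return pix('wrist',(u,v),depth=float(d[v,u]),T=T)
for dv in range(-36,37,3):
  P=pw(u,v+dv);Q=pw(u+dv,v);print(dv,P.round(1),Q.round(1))
```

```text
[581.1804587  -31.80697529 118.76878024] 69.85128599575472 [-0.38869944  0.41246132 -0.03310271]
319 152
244 82
-36 [515.7 -17.1  56.6] [532.7 -45.5  56.5]
-33 [517.3 -17.4  60.4] [532.7 -43.   60.3]
-30 [519.1 -17.8  61. ] [533.4 -41.3  58.8]
-27 [521.2 -18.4  56.2] [533.5 -39.1  61.2]
-24 [522.7 -18.7  60.7] [534.1 -37.3  60.4]
-21 [524.6 -19.2  59.5] [534.5 -35.4  60.6]
-18 [526.4 -19.6  60.3] [533.1 -32.2  74.6]
-15 [527.2 -19.7  71. ] [533.5 -30.4  74.6]
-12 [528.6 -20.   74.8] [533.8 -28.6  75.7]
-9 [530.2 -20.4  75.6] [534.2 -26.8  75.8]
-6 [531.8 -20.8  76.3] [534.6 -25.1  75.7]
-3 [533.5 -21.2  76.6] [535.  -23.4  75.8]
0 [535.4 -21.6  75.4] [535.4 -21.6  75.4]
3 [537.1 -22.   76.2] [535.9 -19.9  75.3]
6 [538.9 -22.4  76.1] [536.3 -18.1  75.4]
9 [540.7 -22.9  75.7] [536.6 -16.4  76.1]
12 [542.5 -23.3  75.7] [537.1 -14.6  75.5]
15 [544.3 -23.7  75.5] [508.6 -14.3 261.4]
18 [546.1 -24.1  75.8] [538.  -11.1  74.7]
21 [548.1 -24.6  74.7] [540.5  -9.   61.4]
24 [552.8 -25.8  61.5] [541.   -7.1  61.1]
27 [554.7 -26.2  61.9] [541.6  -5.2  60.1]
30 [557.3 -26.9  59.3] [542.9  -3.   54.9]
33 [559.1 -27.3  60.1] [542.5  -1.4  60.1]
36 [561.9 -28.   57.2] [543.6   0.8  56.5]
```

View pics/w6.png

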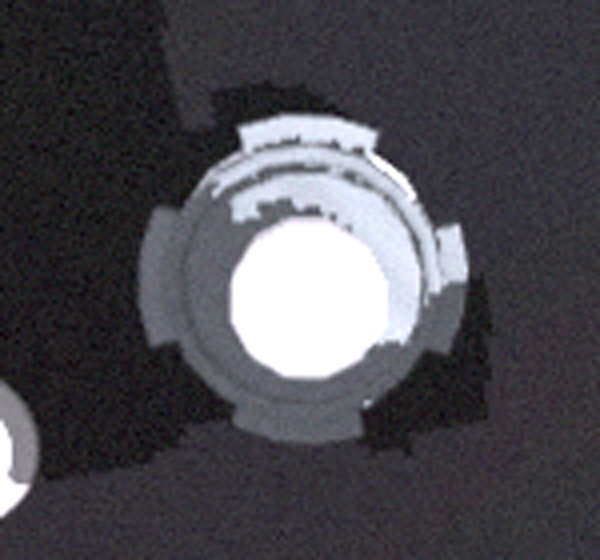

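Emit:
{"method": "jog_arm", "body": {"rows": [[[10,10,-30],[0,0,0]],[[28,45,-30],[0,0,0]],[[48,82,-30],[0,0,0]],[[68,120,-30],[0,0,0]],[[89,158,-30],[0,0,0]],[[110,196,-30],[0,0,0]],[[131,234,-20],[0,0,0]],[[151,272,0],[0,0,0]],[[167,300,20],[0,0,0]],[[172,310,29],[0,0,0]]], "grip": 85}}

```text
time: 12.55
tool_pos: [482.2, 311.0, 88.3]
tcp_rot: [-179.9, -0.2, 167.0]
ft_force: [0.5, -0.7, -0.6]
finger_gap: 85.4
grip_force: 0.0
```

Emit:
{"method": "jog_arm", "body": {"rows": [[[0,0,0],[0,0,0]],[[0,0,0],[0,0,0]],[[0,0,0],[0,0,0]]]}}

```text
time: 12.85
tool_pos: [486.5, 307.9, 91.7]
tcp_rot: [180.0, 0.1, 166.8]
ft_force: [-0.0, 0.1, -0.4]
finger_gap: 84.9
grip_force: 0.0
```

Run:
```python
from h import *
s=r.sense();print(s['tool_pos'],s['finger_gap'],s['tcp_rot'])
T=wT();p,d=r.snapshot('wrist');np.save('pics/w7.npy',d);np.save('pics/w7T.npy',T)
cv2.imwrite('pics/w7raw.png',p)
# rectify to world plan view at z=15 around (440,319): 0.25 mm/px
c=r.camera_params('wrist');K=np.array([[c['fx'],0,c['cx']],[0,c['fy'],c['cy']],[0,0,1.]])
N=400;jj,ii=np.meshgrid(np.arange(N),np.arange(N))
X=440+(ii-200)*.25;Y=319+(jj-200)*.25
W=np.stack([X,Y,np.full(X.shape,15.)],-1).reshape(-1,3)
Ti=np.linalg.inv(T)
uv=cv2.projectPoints(W,cv2.Rodrigues(Ti[:3,:3])[0],Ti[:3,3],K,c['dist_coeffs'])[0].reshape(N,N,2).astype(np.float32)
im=cv2.remap(p,uv[...,0],uv[...,1],cv2.INTER_LINEAR);dz=cv2.remap(d,uv[...,0],uv[...,1],cv2.INTER_NEAREST)
np.save('pics/plan7.npy',im);g=cv2.cvtColor(im,cv2.COLOR_BGR2GRAY)
# height map from depth
qc=(W@Ti[:3,:3].T+Ti[:3,3]);ray=(W-T[:3,3])/qc[:,2:3];H=(T[:3,3]+ray*dz.reshape(-1,1))[:,2].reshape(N,N)
top=(cv2.medianBlur(H.astype(np.float32),5)>10).astype(np.uint8)
n,l,st,ce=cv2.connectedComponentsWithStats(top);k=1+np.argmax(st[1:,4]);m=(l==k).astype(np.uint8)
cn=max(cv2.findContours(m,0,cv2.CHAIN_APPROX_NONE)[0],key=len);(cx,cy),rad=cv2.minEnclosingCircle(cn);e=cv2.fitEllipse(cn)
print('top blob area mm2',st[k,4]/16,'circ',440+(cy-200)*.25,319+(cx-200)*.25,rad*.25,'ell',440+(e[0][1]-200)*.25,319+(e[0][0]-200)*.25,np.array(e[1])*.25)
cx,cy=e[0]
a=np.radians(np.arange(0,360,3))
for rr in (19,21,23,25,27,29):
  v=g[np.clip((cy+rr*4*np.cos(a)).astype(int),0,N-1),np.clip((cx+rr*4*np.sin(a)).astype(int),0,N-1)]
  print(rr,' '.join(map(str,v)))
```

```text
[486.48253206 307.87734825  91.69995853] 84.91884835246482 [1.79957042e+02 8.77415245e-02 1.66755150e+02]
top blob area mm2 2535.75 circ 440.1880340576172 320.64892959594727 32.71247482299805 ell 440.2960433959961 320.72684478759766 [64.15382385 64.23277283]
19 98 95 98 95 97 97 97 95 95 94 95 96 96 97 97 96 95 97 94 95 98 97 96 98 102 186 229 231 234 232 235 234 226 224 232 232 225 225 223 224 222 229 239 233 228 223 228 223 220 226 235 228 230 230 224 217 221 231 225 229 225 226 215 216 222 227 224 220 219 223 214 218 226 225 228 225 151 97 97 99 101 98 95 95 97 96 97 98 99 97 99 96 97 97 94 100 102 96 97 95 94 95 97 97 95 95 96 94 94 95 98 100 96 97 96 96 95 96 96 99
21 95 95 96 95 97 101 99 97 97 94 95 96 98 97 96 93 95 97 95 98 98 100 98 98 97 180 224 230 231 228 230 223 220 222 227 229 226 226 231 227 219 223 234 235 236 237 230 220 220 228 232 229 229 225 220 219 218 229 233 219 221 223 216 217 220 221 222 233 221 217 213 214 222 222 164 98 99 97 98 101 98 100 98 96 97 97 97 99 100 99 100 94 96 95 97 101 97 94 99 93 96 98 99 97 96 98 95 93 96 96 98 97 98 97 94 92 93 99 97 99
2
[... 1013 characters left out ...]
228 229 233 226 220 220 220 228 224 222 230 218 217 217 219 226 182 71 132 215 215 215 222 221 231 231 215 212 213 213 193 102 101 96 96 97 100 99 101 98 98 99 96 96 97 105 101 37 48 91 93 97 97 102 97 97 98 95 96 96 101 100 94 94 93 94 95 99 99 96 96 95 96 94 94 99 96 41
29 42 134 219 218 116 99 95 94 95 95 96 97 100 94 98 96 98 98 97 103 100 97 141 224 224 224 226 233 195 76 149 224 223 224 230 227 230 232 223 222 223 225 229 225 233 221 219 220 220 228 223 222 226 221 218 218 219 226 206 72 142 215 215 214 222 218 219 230 212 212 213 208 105 102 99 97 98 99 96 102 102 98 98 98 96 97 97 100 93 40 52 97 96 97 99 99 96 95 95 94 93 95 100 99 97 95 97 96 97 96 102 171 150 94 95 93 92 102 97 41
```

Run:
```python
from h import *
s=r.sense();print(s['tool_pos'],s['joint_pos'].round(1))
rel([440.3,320.7,-2])
```

```text
[486.58197117 307.9164276   91.7530474 ] [ 27.2   9.9  97.6  -0.   72.4 -49.5]
shift [48.1  1.7 93.7] turn z 0
```

Emit:
{"method": "jog_arm", "body": {"rows": [[[25,1,0],[0,0,0]],[[48.1,1.7,10],[0,0,0]],[[48.1,1.7,35],[0,0,0]],[[48.1,1.7,60],[0,0,0]],[[48.1,1.7,80],[0,0,0]],[[48.1,1.7,90],[0,0,0]],[[48.1,1.7,93],[0,0,0]],[[48.1,1.7,93],[0,0,0]],[[48.1,1.7,93],[0,0,0]]], "grip": 85, "force": 30}}

```text
time: 13.8
tool_pos: [440.0, 321.9, -1.1]
tcp_rot: [179.9, 0.1, 166.8]
ft_force: [0.3, -0.6, 0.7]
finger_gap: 85.1
grip_force: 0.0
```

Emit:
{"method": "jog_arm", "body": {"rows": [[[0,0,0],[0,0,0]],[[0,0,0],[0,0,0]],[[0,0,0],[0,0,0]],[[0,0,0],[0,0,0]],[[0,0,0],[0,0,0]],[[0,0,0],[0,0,0]]], "grip": 55}}

```text
time: 14.4
tool_pos: [439.7, 322.0, -1.2]
tcp_rot: [179.9, 0.1, 166.8]
ft_force: [-0.7, -1.7, 6.0]
finger_gap: 63.2
grip_force: 32.6
```

Emit:
{"method": "jog_arm", "body": {"rows": [[[0,0,-15],[0,0,0]],[[0,0,-50],[0,0,0]],[[0,0,-95],[0,0,0]],[[-15,-25,-120],[0,0,-0.05]],[[-38,-65,-120],[0,0,-0.15]],[[-60,-105,-120],[0,0,-0.25]],[[-82,-145,-120],[0,0,-0.35]],[[-104,-185,-120],[0,0,-0.45]],[[-126,-225,-120],[0,0,-0.55]],[[-146,-262,-120],[0,0,-0.55]]]}}

```text
time: 15.4
tool_pos: [521.8, 31.1, 118.8]
tcp_rot: [-180.0, 0.1, -161.5]
ft_force: [0.7, 0.4, -0.8]
finger_gap: 63.0
grip_force: 34.0
```

Emit:
{"method": "jog_arm", "body": {"rows": [[[0,0,0],[0,0,0]],[[0,0,0],[0,0,0]],[[0,0,0],[0,0,0]]]}}

```text
time: 15.7
tool_pos: [521.1, 34.0, 117.9]
tcp_rot: [180.0, 0.0, -161.6]
ft_force: [-0.4, 0.1, -0.2]
finger_gap: 62.9
grip_force: 34.1
```

Run:
```python
from h import *
s=r.sense();print(s['tool_pos'],s['tcp_rot'],s['finger_gap'],s['joint_pos'].round(1),s['ft_force'],s['wrist_torque'])
rel([538.4,-22,90],-161.7)
```

```text
[521.1215136   34.01574261 117.94634688] [ 1.79978144e+02  1.59403513e-02 -1.61634613e+02] 62.87685968646535 [  -1.9    0.3  104.9    0.    74.8 -110.3] [-0.36248478  0.1184629  -0.24468515] [0.00174243 0.05454217 0.02601735]
shift [  1.3 -58.6  27.9] turn z 0.001
```

Emit:
{"method": "jog_arm", "body": {"rows": [[[0.5,-25,0],[0,0,0]],[[1.3,-50,5],[0,0,0]],[[1.3,-58.6,20],[0,0,0]],[[1.3,-58.6,28],[0,0,0]],[[1.3,-58.6,28],[0,0,0]],[[1.3,-58.6,28],[0,0,0]]]}}

```text
time: 16.3
tool_pos: [537.8, -21.6, 88.9]
tcp_rot: [179.9, -0.1, -161.6]
ft_force: [-0.3, -0.1, -0.7]
finger_gap: 63.2
grip_force: 34.1
```

Run:
```python
from h import *
s=r.sense();print(s['tool_pos'],s['tcp_rot'],s['ft_force'])
rel([538.4,-22,62],-161.7)
# check ring centre vs lens/cell in wrist image
T=wT();p,d=r.snapshot('wrist');np.save('pics/w8T.npy',T);cv2.imwrite('pics/w8raw.png',p)
c=r.camera_params('wrist');K=np.array([[c['fx'],0,c['cx']],[0,c['fy'],c['cy']],[0,0,1.]])
N=400;jj,ii=np.meshgrid(np.arange(N),np.arange(N));zt=s['tool_pos'][2]+16
W=np.stack([538.4+(ii-200)*.25,-22+(jj-200)*.25,np.full(ii.shape,zt)],-1).reshape(-1,3);Ti=np.linalg.inv(T)
uv=cv2.projectPoints(W,cv2.Rodrigues(Ti[:3,:3])[0],Ti[:3,3],K,c['dist_coeffs'])[0].reshape(N,N,2).astype(np.float32)
dz=cv2.remap(d,uv[...,0],uv[...,1],cv2.INTER_NEAREST)
qc=W@Ti[:3,:3].T+Ti[:3,3];ray=(W-T[:3,3])/qc[:,2:3];H=(T[:3,3]+ray*dz.reshape(-1,1))[:,2].reshape(N,N)
print('ring-top expected',zt)
for k in range(0,400,16):print(int(-50+k*.25+50-50),' '.join('%4d'%h for h in H[k,::16]))
```

```text
[537.75885419 -21.56156225  88.85642583] [ 1.79938776e+02 -7.84106342e-02 -1.61585157e+02] [-0.34306176 -0.05164901 -0.68702818]
shift [-0.5 -0.6 26.9] turn z 0.002
ring-top expected 104.85642582810921
-50   29   29   29   29   29   28   29   29   30   30   28   29   30   30   29   30   29   30   30   30   31   29   30   31   30
-46   30   29   29   28   30   30   29   30   29   29   28   29   29   30   30   30   29   29   29   29   29   29   29   30   30
-42   29   29   29   29   29   29   30   28   29   30   30   29   29   28   28   29   29   29   29   29   30   29   30   40   47
-38   30   29   30   31   29   29   30   28   29   40   43   57   56   29   30   30   31   28   29   29   30   29   31   43   54
-34   30   29   28   29   29   30   30   28   45   58   91   96   97   96   95   29   30   29   29   29   29   30  231   37   53
-30   30   29   29   30   29   29   30   56   93   99  102  105  105  105  105  104   99   29   29   29   30   30   28   29   29
-26   29   28   29   29   29   29   29   91  102  104  104  103  103  106  104  104  104  104   29   30   29   29   29   30 
[... 1610 characters left out ...]
  104  104  104  104  103    0    0    0    0  231    0    0
30  141  142  143  145  133  128  117   29    0   -1  104  104  104  104  104  105  104   -1    0    0    0    0    0    0    0
34  144  146  147  147  149  157    0    1    0    0   -1    0    0    0    0    0    0    0    0    0  161  161  163  162    0
38  148  149  151  158  159  159    0    0    0    0    0    0    0    0    0    0    0    0  161  162  164  164  166  167  167
42  152  152  159  160  160  162  163    0    0    0    0    0    0    0    0    0    0  163  163  165  166  167  168  168  169
46  146  161  162  163  163  164  165    0    0    0    0  161  162  163  162  165  166  165  166  167  169  169  170  170  171
```

Emit:
{"method": "jog_arm", "body": {"rows": [[[-0.3,-0.3,8],[0,0,0]],[[-0.3,-0.3,16],[0,0,0]],[[-0.3,-0.3,22],[0,0,0]],[[-0.3,-0.3,26],[0,0,0]],[[-0.3,-0.3,28],[0,0,0]],[[-0.3,-0.3,28],[0,0,0]]]}}

```text
time: 16.95
tool_pos: [538.6, -23.1, 61.1]
tcp_rot: [180.0, -0.0, -161.7]
ft_force: [-0.2, -0.5, -0.7]
finger_gap: 62.8
grip_force: 34.1
```

Emit:
{"method": "jog_arm", "body": {"rows": [[[0,0,1.5],[0,0,0]],[[0,0,3],[0,0,0]],[[0,0,4.5],[0,0,0]],[[0,0,6],[0,0,0]],[[0,0,6],[0,0,0]]]}}

```text
time: 17.45
tool_pos: [538.7, -23.2, 55.2]
tcp_rot: [180.0, -0.0, -161.7]
ft_force: [0.0, -1.1, -1.8]
finger_gap: 63.1
grip_force: 34.1
```

Emit:
{"method": "jog_arm", "body": {"rows": [[[0,0,1],[0,0,0]],[[0,0,2],[0,0,0]],[[0,0,3],[0,0,0]],[[0,0,4],[0,0,0]],[[0,0,4],[0,0,0]]]}}

```text
time: 17.95
tool_pos: [538.8, -23.1, 51.3]
tcp_rot: [180.0, -0.0, -161.7]
ft_force: [-1.7, -1.1, -0.0]
finger_gap: 63.1
grip_force: 34.1
```

```bash
python3 -c "
from h import *
s=r.sense();print(s['tool_pos'],s['ft_force'],s['wrist_torque'])"
```

```text
[538.79190932 -23.09608657  51.26885159] [-1.69973332 -1.11885939 -0.04431406] [-0.20729554  0.2700031  -0.04689274]
```

Emit:
{"method": "jog_arm", "body": {"rows": [[[0,0,0.7],[0,0,0]],[[0,0,1.4],[0,0,0]],[[0,0,2],[0,0,0]],[[0,0,2],[0,0,0]]]}}

```text
time: 18.35
tool_pos: [539.0, -23.1, 49.4]
tcp_rot: [180.0, 0.0, -161.7]
ft_force: [-1.6, -0.9, -1.1]
finger_gap: 62.8
grip_force: 34.1
```

```bash
python3 -c "
from h import *
s=r.sense();print(s['tool_pos'],s['ft_force'],s['wrist_torque'])"
```

```text
[538.95564438 -23.0678622   49.40424003] [-1.62130436 -0.90740097 -1.07893849] [-0.12721544  0.24016085 -0.00424659]
```

Emit:
{"method": "jog_arm", "body": {"rows": [[[0,0,0.4],[0,0,0]],[[0,0,0.8],[0,0,0]],[[0,0,0.8],[0,0,0]]]}}

```text
time: 18.65
tool_pos: [539.0, -23.1, 49.3]
tcp_rot: [180.0, 0.0, -161.7]
ft_force: [-5.5, -0.1, 6.2]
finger_gap: 62.8
grip_force: 34.7
```

```bash
python3 -c "
from h import *
s=r.sense();print(s['tool_pos'],s['ft_force'],s['wrist_torque'])"
```

```text
[538.9952958  -23.05856062  49.26834632] [-5.46630282 -0.07829486  6.17820873] [ 0.03584682  0.78262796 -0.01404921]
```

Emit:
{"method": "jog_arm", "body": {"rows": [[[0,0,0],[0,0,0.05]],[[0,0,0],[0,0,0.11]],[[0,0,0],[0,0,0.17]],[[0,0,0],[0,0,0.23]],[[0,0,0],[0,0,0.29]],[[0,0,0],[0,0,0.35]],[[0,0,0],[0,0,0.4]],[[0,0,0],[0,0,0.4]]]}}

```text
time: 19.45
tool_pos: [539.2, -23.3, 49.3]
tcp_rot: [-180.0, 0.0, 175.3]
ft_force: [-2.8, -0.5, 5.2]
finger_gap: 63.0
grip_force: 34.7
```

```bash
python3 -c "
from h import *
s=r.sense();print(s['tool_pos'],s['tcp_rot'],s['ft_force'],s['wrist_torque'],s['finger_gap'])"
```

```text
[539.16376595 -23.3218492   49.27789437] [-1.79981739e+02  2.69225236e-02  1.75348435e+02] [-2.79303576 -0.47928627  5.16698893] [-0.236406    0.65500166 -0.06343722] 63.00402310385644
```

Emit:
{"method": "jog_arm", "body": {"rows": [[[0,0,0],[0,0,0.05]],[[0,0,0],[0,0,0.1]],[[0,0,0],[0,0,0.15]],[[0,0,0],[0,0,0.2]],[[0,0,0],[0,0,0.2]]]}}

```text
time: 19.95
tool_pos: [538.9, -23.3, 49.3]
tcp_rot: [-180.0, 0.0, 163.9]
ft_force: [-4.0, -2.6, 6.2]
finger_gap: 63.1
grip_force: 34.8
```

```bash
python3 -c "
from h import *
s=r.sense();print(s['tool_pos'],s['tcp_rot'],s['ft_force'],s['wrist_torque'],s['finger_gap'])"
```

```text
[538.93693279 -23.25481539  49.25132679] [-1.79980942e+02  3.04082462e-03  1.63909584e+02] [-4.02908164 -2.64313712  6.21874733] [-0.26531366  0.78905506 -0.09174011] 63.12148968638733
```

Emit:
{"method": "jog_arm", "body": {"rows": [[[0,0,0],[0,0,0.05]],[[0,0,0],[0,0,0.1]],[[0,0,0],[0,0,0.1]]]}}

```text
time: 20.25
tool_pos: [538.8, -23.2, 49.2]
tcp_rot: [-180.0, -0.0, 158.2]
ft_force: [-6.4, -1.1, 6.9]
finger_gap: 62.9
grip_force: 34.8
```

```bash
python3 -c "
from h import *
s=r.sense();print(s['tool_pos'],s['tcp_rot'],s['ft_force'],s['wrist_torque'],s['finger_gap'])"
```

```text
[538.8298139  -23.187018    49.22404521] [-1.79974538e+02 -7.46333988e-03  1.58203798e+02] [-6.38115372 -1.07190464  6.85133259] [-0.27956863  0.8680139   0.04272936] 62.922585546027946
```

Emit:
{"method": "jog_arm", "body": {"rows": [[[0,0,0],[0,0,0.05]],[[0,0,0],[0,0,0.1]],[[0,0,0],[0,0,0.1]]]}}

```text
time: 20.55
tool_pos: [538.7, -23.2, 49.1]
tcp_rot: [-180.0, -0.0, 152.5]
ft_force: [-6.1, -1.2, 6.6]
finger_gap: 63.0
grip_force: 34.8
```

```bash
python3 -c "
from h import *
s=r.sense();print(s['tool_pos'],s['tcp_rot'],s['ft_force'],s['wrist_torque'],s['finger_gap'])"
```

```text
[538.67989548 -23.16312783  49.13003921] [-1.79960290e+02 -1.93071886e-02  1.52500297e+02] [-6.12336641 -1.24409966  6.6244443 ] [-0.3185254   1.04216323  0.23289437] 63.04418012771754
```

Emit:
{"method": "jog_arm", "body": {"rows": [[[0,0,0],[0,0,0.04]],[[0,0,0],[0,0,0.08]],[[0,0,0],[0,0,0.08]]]}}

```text
time: 20.85
tool_pos: [539.3, -23.5, 49.1]
tcp_rot: [-180.0, 0.1, 148.0]
ft_force: [-2.8, -3.0, 3.4]
finger_gap: 63.1
grip_force: 34.2
```

```bash
python3 -c "
from h import *
s=r.sense();print(s['tool_pos'],s['tcp_rot'],s['ft_force'],s['wrist_torque'],s['finger_gap'])"
```

```text
[539.33588937 -23.54151409  49.1271681 ] [-1.79973852e+02  7.55328333e-02  1.47978391e+02] [-2.82077119 -2.99578907  3.3635055 ] [-0.70232893  0.28583831  0.68305717] 63.064785118203545
```

Emit:
{"method": "jog_arm", "body": {"rows": [[[0,0,0],[0,0,0]],[[0,0,0],[0,0,0]],[[0,0,0],[0,0,0]],[[0,0,-20],[0,0,0]],[[0,0,-60],[0,0,0]],[[0,0,-100],[0,0,0]],[[-40,0,-100],[0,0,0]],[[-42,0,-80],[0,0,0]],[[-42,0,-80],[0,0,0]],[[-42,0,-80],[0,0,0]]], "grip": 85}}

```text
time: 21.85
tool_pos: [573.3, -45.0, 127.7]
tcp_rot: [-180.0, -0.2, 147.9]
ft_force: [-0.2, -0.7, -0.4]
finger_gap: 85.0
grip_force: 0.0
```

Run:
```python
from h import *
s=r.sense();print(s['tool_pos'],s['tcp_rot'],s['finger_gap'])
T=wT();p,d=r.snapshot('wrist')
c=r.camera_params('wrist');K=np.array([[c['fx'],0,c['cx']],[0,c['fy'],c['cy']],[0,0,1.]])
N=400;jj,ii=np.meshgrid(np.arange(N),np.arange(N))
W=np.stack([538.4+(ii-200)*.25,-22+(jj-200)*.25,np.full(ii.shape,65.5)],-1).reshape(-1,3);Ti=np.linalg.inv(T)
uv=cv2.projectPoints(W,cv2.Rodrigues(Ti[:3,:3])[0],Ti[:3,3],K,c['dist_coeffs'])[0].reshape(N,N,2).astype(np.float32)
g=cv2.cvtColor(cv2.remap(p,uv[...,0],uv[...,1],cv2.INTER_LINEAR),cv2.COLOR_BGR2GRAY);dz=cv2.remap(d,uv[...,0],uv[...,1],cv2.INTER_NEAREST)
qc=W@Ti[:3,:3].T+Ti[:3,3];ray=(W-T[:3,3])/qc[:,2:3];H=(T[:3,3]+ray*dz.reshape(-1,1))[:,2].reshape(N,N)
m=((cv2.medianBlur(H.astype(np.float32),5)>61)).astype(np.uint8)
n,l,st,ce=cv2.connectedComponentsWithStats(m);cn=max(cv2.findContours((l==l[200+100,200]).astype(np.uint8),0,cv2.CHAIN_APPROX_NONE)[0],key=len)
e=cv2.fitEllipse(cn);cx,cy=e[0];print('centre',538.4+(cy-200)*.25,-22+(cx-200)*.25,np.array(e[1])*.25)
a=np.radians(np.arange(0,360,3))
for rr in(20,27,29):
  I=np.clip((cy+rr*4*np.cos(a)).astype(int),0,N-1),np.clip((cx+rr*4*np.sin(a)).astype(int),0,N-1);print(rr,' '.join(map(str,g[I])))
I=(cy+23*4*np.cos(a)).astype(int),(cx+23*4*np.sin(a)).astype(int)
A=np.c_[H*0+0,][:0] if 0 else None
h=H[I];M=np.c_[23*np.cos(a),23*np.sin(a),np.ones(len(a))];ok=abs(h-65.5)<4
print('plane tilt x,y / z',np.linalg.lstsq(M[ok],h[ok],rcond=None)[0],ok.sum(),'lens top',np.median(H[190:205,190:210]))
```

```text
[573.30621615 -44.98873599 127.65491977] [-1.79950394e+02 -1.65149647e-01  1.47930209e+02] 84.95669752850847
centre 539.317251586914 -23.254348754882812 [63.81798553 64.31561279]
20 143 143 142 141 142 142 146 146 188 233 245 253 253 253 253 253 253 253 253 253 253 253 253 253 253 254 253 253 253 254 254 254 254 253 253 253 253 254 254 254 254 253 253 253 253 253 254 254 253 252 253 253 254 253 253 252 251 252 252 253 253 253 251 252 251 251 252 253 253 252 251 250 250 251 253 253 252 254 253 250 250 235 222 189 147 146 143 144 143 145 146 146 144 142 142 143 144 150 149 145 142 142 142 141 145 143 145 143 143 142 143 143 149 148 144 145 141 141 142 145
27 147 145 143 143 141 144 149 150 145 145 208 253 253 253 253 253 253 253 253 253 253 254 253 152 143 253 253 253 253 254 253 255 253 253 253 253 254 253 254 254 253 253 253 253 253 253 253 253 253 253 252 253 252 137 132 251 252 252 252 253 253 253 252 251 251 251 253 252 252 250 250 250 250 250 219 150 148 147 147 142 145 150 150 109 48 113 143 144 143 151 146 144 145 143 142 143 149 148 145 144 142 142 142 144 153 147 145 144 143 141 142 145 149 98 56 132 142 142 144 152
29 148 140 145 144 141 144 150 147 147 147 143 240 253 253 253 253 253 253 253 253 253 254 253 170 128 253 253 253 253 254 253 254 253 253 253 253 254 253 254 254 253 253 253 253 254 253 253 253 253 253 252 253 253 141 151 241 252 252 252 253 252 253 252 251 251 251 253 252 251 252 250 250 250 250 240 147 146 145 144 145 145 151 151 97 48 130 144 143 145 152 147 145 144 143 142 143 146 150 146 141 144 142 142 142 150 146 145 145 143 142 143 148 147 105 48 120 142 142 143 152
plane tilt x,y / z [ 3.49973545e-03 -2.35611010e-04  6.52001644e+01] 120 lens top 75.81386091474793
```

```bash
python3 -c "
from bench import r
print(r.hand_in())"
```

```text
the job is handed in; nothing more can be done
None
```

The job is handed in at about 22 s of the 72 s: bar swung aside to about 1.5 rad, lens seated flat in the cell, and ring screwed down level and let go. My last torque reading was 0.68 N m, above the 0.3 N m snug mark but under 1 N m; I had no direct reading of the ring's force on the lens, and the hand-in gave no verdict.

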